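# Stop the turning lid of the swab bin over its slot

### The job

Two used-swab bins on the desk have lid discs that are turning freely. Brake the blue disc with a fingertip and leave it standing still and untouched with its hole over the slot marked by the orange tab on the same bin, so that swabs can be dropped in. Do not touch the red bin or its disc.

Things in the scene. Friction and masses are not known exactly. Their poses are not given: they have to be found in the camera images.
- blue_disc: The blue lid disc on one of the two yellow bins: 170 mm across, 6 mm thick, rigid under a push from above. Origin on its axis, 106 mm above the desk; x points to its hole. It turns anticlockwise seen from above: a starter pushes it for the first 3 s, then it coasts and will not stop by itself in time. Light (0.4 kg), hardly any drag: a fingertip pressing with 2 to 8 N stops it at once.
- blue_hole (a point): Centre of the round 30 mm hole in the blue disc, in its smooth top face 114 mm above the desk; it circles the axis at 55 mm radius, at 0.6 to 1.1 rad/s once up to speed, losing about 0.01 rad/s each second. The rest of the face is plain, but for a grey hub 36 mm across that rises 8 mm at the centre. A finger that slips sideways or lifts fast sets the disc turning again: let go slowly, straight up.
- blue_slot (a point): Mark of the slot in the fixed white cover (210 mm across) under the blue disc, 55 mm from the axis, 106 mm above the desk. x points level and radially outward: the axis lies 55 mm along -x. The slot is 34 mm wide, 38 to 98 mm from the axis; its end shows beyond the disc, by an orange tab 40 mm wide. The bin is fixed, in any yaw.
- red_bin: The other bin, fixed too, of the same shape but with a red disc, also turning; not to be touched. Origin on the desk under its centre; 210 mm across, 122 mm high to the top of its hub. At least 50 mm between the two covers.

How it is judged:
By the outcome, as a careful person would: the job done as asked, in the order asked, and still so for the second after the job is handed in, with the robot touching nothing.
It also fails if it takes over 64 s, if anything falls off the work surface, if the arm or the gripper's body presses on something with over 40 N, if the wrist force passes 120 N, or if a joint passes its speed limit or range.

### The arm

A 6-joint arm with a two-finger parallel gripper is mounted at the origin on the work surface. World frame = base frame: x ahead of the robot, y to its left, z up, the work surface at z = 0. Lengths are in m, angles in degrees, forces in N, time in s.
With the tool pointing down it reaches from about 0.3 to 0.75 m from the base axis. Payload 8.5 kg.
Tool frame: the origin (TCP) lies between the finger pads; the fingertips stand env.finger_overhang ahead of it and the grasp point (between the pads) lies 2 mm behind it (env.finger_overhang is the distance from the TCP to the fingertips, in m); z points along the fingers, y is the line along which they close (so a half turn about z gives the same grasp; the last joint's range is limited). The gripper opens to 85 mm and grips with 20 to 120 N. Pads are 22 mm wide; open, the fingers measure 114 mm over their backs; the gripper's body (76 mm by 85 mm) begins 54 mm behind the grasp point. The pads swing forward as they close: fully open they stand 13 mm farther back than shut.
Start: joints at [-12.336, 21.807, 74.336, -0, 83.858, -12.336], TCP at [0.55, 0, 0.248] pointing down, gripper open.
Joint ranges: [-178.18, 178.18], [-50.72, 133.34], [12.68, 142.11], [-81.47, 261.47], [9.98, 163.14], [-165.26, 165.26]. Speed limits (degrees/s): [136.94, 136.94, 180, 180, 180, 180].

### API

Orientations are given as a 3x3 rotation matrix whose columns are the frame's x, y, z axes.
In Python, from rig import env gives the robot as it stands. The module is installed in compiled form; this text tells all that it offers.
- The arm moves only by the tool jog_arm, never from a script. Its arguments are lists of equal length, an entry for each row: "hand": the finger opening in m, from 0 to 0.0854; "travel": the shift along the world's x, y, z in m, a list of three; "yaw": the turn about the world's z in rad. A call has exactly 5 rows; each row shifts and turns the commanded pose from where the row before left it; what a row does not reach is not made up. A row lasts 1/8 s, in which the tool goes at most 62.5 mm and 10.7 degrees, less where a joint would pass 70% of its speed; a pose out of reach is approached as far as the arm can. A call is refused whole if a number of a shift passes 0.0625 or a number of a turn 0.188, either way. A call with a gripper value outside its range is refused whole. The fingers move at their own pace and stop on an object; "grip_force" is the grip in N (left out, the last holds). Time passes only in rows, so rows that do not move let the fingers close, or fill a call up. It gives the time, the measured TCP pose, the force, the opening and the grip force at its end, in the units of the state.
- env.observe(): the state, without advancing time (a new reading comes with each control period).
- env.get_image(name): name is "scene" or "side" or "wrist"; returns the picture (384x512x3 uint8, red, green, blue); there is no depth.
- env.calibration(name): a dict with "fx", "fy", "cx", "cy" (pixels), "position" and "rotation" of the camera in the world; the wrist camera has in their place "hand_eye" (4x4, takes a point from camera to tool coordinates, whose origin is the TCP and whose axes are the flange's). Camera axes: x right, y down, z forward; pixel columns grow to the right and rows downward; lengths in m; the calibration is good to about 2 mm. A picture is of the moment at which its call begins: read the wrist's pose just before it. calibration takes no time and is no camera call.
- env.close_job(): hands the job in; it is judged then, once.
The state is a dict: "time_s": time; "q": joint angles; "qvel": joint speeds; "joint_efforts": joint torques, N m; "position": TCP position; "tool_rot": TCP orientation; "ft_force": force on the tool from outside, world axes, zero at the start; "wrist_torque": the same for the moment, N m; "grip_width": finger opening in m; "gripper_force": force on a finger pad.
Only numpy, scipy, OpenCV 4.12 (cv2) and the standard library are available. Lean on these libraries where they do the work, as an engineer would, in place of code of your own. Each camera call takes 0.05 s, during which the arm holds its last target. There are 200 camera calls.

## Working session

There is one attempt and no reset: what is moved stays moved. The work goes in short steps, Python scripts to look and compute and a tool call to move; the robot and the scene stay as the last step left them, time stands still between calls to the robot, and variables do not carry over. Pictures are saved under pics/ and viewed, at most 10 in all, crops included, and the job is handed in when it is done.

Besides the shell and the picture viewer there is one more tool, called after "Emit:" by a JSON object that holds its "fn" and its "kwargs", one argument or row to a line. jog_arm: Moves the arm, as the interface text tells. Its arguments: {"type":"object","properties":{"hand":{"type":"array"},"travel":{"type":"array"},"yaw":{"type":"array"},"grip_force":{"type":"number"}},"required":["hand","travel","yaw"]}

```bash
mkdir -p pics
python3 - <<'E'
from rig import env
import cv2,numpy as np
s=env.observe();print(s['time_s'],s['position'],env.finger_overhang,s['grip_width'])
a=env.get_image('scene');b=env.get_image('side')
cv2.imwrite('pics/a.png',np.hstack([cv2.resize(x,(400,300)) for x in(a,b)])[:,:,::-1])
cv2.imwrite('pics/scene.png',a[:,:,::-1]);cv2.imwrite('pics/side.png',b[:,:,::-1])
for n in('scene','side','wrist'):print(n,env.calibration(n))
E
```

```text
0.0 [5.49730009e-01 5.52201880e-05 2.47702674e-01] 0.017 0.0849856748897775
scene {'fx': 352.2975616939007, 'fy': 352.2975616939007, 'cx': 262.86777479289657, 'cy': 191.0891802033831, 'position': array([0.84473296, 0.44723431, 0.59842434]), 'rotation': array([[-0.83498802,  0.38141636, -0.39663153],
       [ 0.55022169,  0.56935552, -0.61081125],
       [-0.00714905, -0.72825535, -0.68526859]])}
side {'fx': 355.7384357487828, 'fy': 355.7384357487828, 'cx': 251.68400743693047, 'cy': 184.6546231779798, 'position': array([0.35211572, 0.49894469, 0.54568397]), 'rotation': array([[-0.92376076, -0.24079173,  0.29780094],
       [-0.38252933,  0.61743914, -0.68734286],
       [-0.01836748, -0.74885796, -0.66247595]])}
wrist {'fx': 340.0986519309913, 'fy': 340.0986519309913, 'cx': 256.81116143990255, 'cy': 193.1198486678572, 'hand_eye': array([[-2.08545607e-04, -9.61302574e-01, -2.75494676e-01,
         7.02990091e-02],
       [ 9.99999935e-01, -1.19382405e-04, -3.40416669e-04,
        -1.14705281e-03],
       [ 2.94354203e-04, -2.75494730e-01,  9.61302537e-01,
        -1.25449356e-01],
       [ 0.00000000e+00,  0.00000000e+00,  0.00000000e+00,
         1.00000000e+00]])}
```

View pics/scene.png

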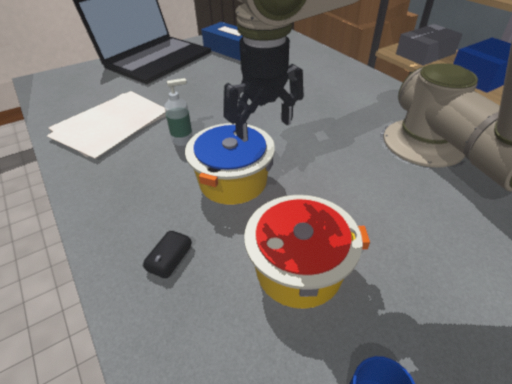

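View pics/side.png

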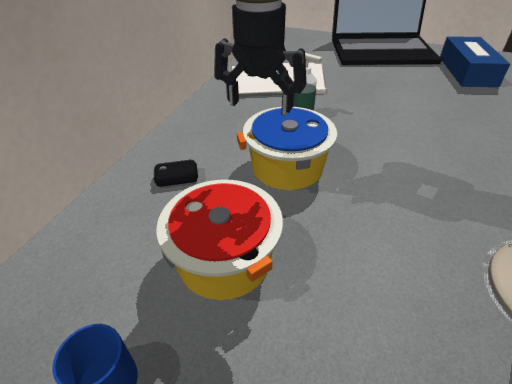

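```bash
cat > h.py <<'E'
import numpy as np,cv2
from rig import env
def ray(n,uv,z,s=None):
    c=env.calibration(n)
    if n=='wrist':
        H=c['hand_eye'];R=s['tool_rot']@H[:3,:3];p=s['position']+s['tool_rot']@H[:3,3]
    else: R,p=np.array(c['rotation']),np.array(c['position'])
    uv=np.atleast_2d(uv).astype(float)
    d=np.c_[(uv[:,0]-c['cx'])/c['fx'],(uv[:,1]-c['cy'])/c['fy'],np.ones(len(uv))]@R.T
    return p+d*((z-p[2])/d[:,2])[:,None]
def blobs(im,lo,hi,amin=30):
    h=cv2.cvtColor(im,cv2.COLOR_RGB2HSV)
    m=cv2.inRange(h,np.array(lo),np.array(hi))
    return m,[c for c in cv2.findContours(m,cv2.RETR_EXTERNAL,cv2.CHAIN_APPROX_NONE)[0] if cv2.contourArea(c)>amin]
def circ(P):
    A=np.c_[2*P[:,:2],np.ones(len(P))];b=(P[:,:2]**2).sum(1)
    x=np.linalg.lstsq(A,b,rcond=None)[0];return x[:2],np.sqrt(x[2]+x[0]**2+x[1]**2)
E
python3 - <<'E'
from h import *
for n in('scene','side'):
    im=cv2.imread(f'pics/{n}.png')[:,:,::-1].copy()
    for nm,lo,hi,z in(('blue',(110,180,80),(128,255,255),.114),('red',(0,200,80),(3,255,255),.114),('or',(5,180,120),(14,255,255),.106)):
        for c in blobs(im,lo,hi)[1]:
            u=c[:,0].mean(0);P=ray(n,cv2.convexHull(c)[:,0],z)
            ce,r=circ(P);print(n,nm,cv2.contourArea(c),u.round(),'circ',ce.round(4),r.round(4),'cen',ray(n,u,z)[0].round(4))
E
```

```text
scene blue 1157.0 [381. 374.] circ [0.6371 0.4025] 0.0394 cen [0.6266 0.3878 0.114 ]
scene blue 2007.0 [231. 146.] circ [ 0.5424 -0.1586] 0.0813 cen [ 0.5414 -0.1537  0.114 ]
scene blue 1647.0 [485.  63.] circ [-0.4185 -0.0435] 0.1831 cen [-0.3679 -0.0912  0.114 ]
scene red 103.0 [292. 265.] circ [0.6208 0.191 ] 0.0132 cen [0.622  0.1908 0.114 ]
scene red 2245.5 [312. 234.] circ [0.5612 0.1468] 0.0794 cen [0.5528 0.1574 0.114 ]
scene or 81.5 [364. 237.] circ [0.4834 0.2007] 0.0241 cen [0.4746 0.2086 0.106 ]
scene or 118.5 [207. 180.] circ [ 0.6385 -0.0875] 0.0201 cen [ 0.6377 -0.087   0.106 ]
side blue 2156.0 [ 83. 356.] circ [0.6112 0.4076] 0.039 cen [0.6154 0.4103 0.114 ]
side blue 2365.5 [289. 129.] circ [ 0.5414 -0.1568] 0.0847 cen [ 0.5397 -0.1521  0.114 ]
side red 5959.5 [219. 222.] circ [0.5641 0.1475] 0.0847 cen [0.5605 0.1558 0.114 ]
side or 206.5 [258. 267.] circ [0.4649 0.2113] 0.022 cen [0.4713 0.2097 0.106 ]
side or 75.0 [242. 140.] circ [ 0.6326 -0.0811] 0.0256 cen [ 0.6257 -0.0831  0.106 ]
```

Emit:
{"fn": "jog_arm", "kwargs": {
  "hand": [0,0,0,0,0],
  "travel": [
    [-0.01,-0.038,0],
    [-0.01,-0.038,0],
    [-0.01,-0.038,0],
    [-0.01,-0.038,0],
    [-0.012,-0.039,0]
  ],
  "yaw": [0,0,0,0,0],
  "grip_force": 20
}}

```text
time_s: 0.72
position: [0.4974, -0.1921, 0.248]
tool_rot: [[-0.0, 1.0, -0.001], [1.0, 0.0, 0.0], [0.0, -0.001, -1.0]]
ft_force: [-1.0, -0.1, 0.9]
grip_width: 0.0002
gripper_force: 0.0
```

Run:
```python
from h import *
s=env.observe();print(s['time_s'],s['position'],s['tool_rot'].round(3),s['q'])
b=env.get_image('wrist');a=env.get_image('scene')
cv2.imwrite('pics/b.png',np.hstack([cv2.resize(x,(400,300)) for x in(b,a)])[:,:,::-1])
```

```text
0.725 [ 0.49744562 -0.19211481  0.24800372] [[-0.     1.    -0.001]
 [ 1.     0.     0.   ]
 [ 0.    -0.001 -1.   ]] [-3.38468637e+01  2.01527471e+01  7.69889671e+01  1.88913020e-03
  8.28989381e+01 -3.38522350e+01]
```

View pics/b.png

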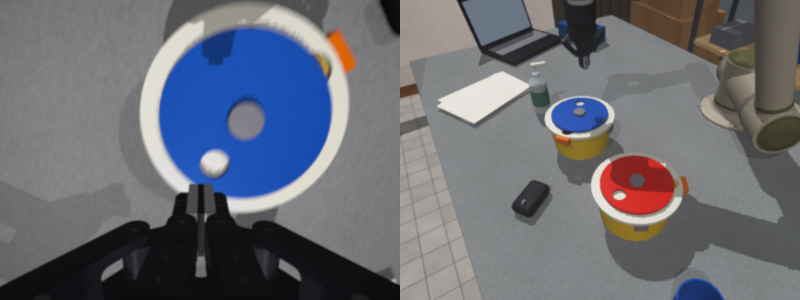

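Emit:
{"fn": "jog_arm", "kwargs": {
  "hand": [0,0,0,0,0],
  "travel": [
    [0.015,-0.007,-0.01],
    [0.015,-0.007,-0.01],
    [0.014,-0.006,-0.01],
    [0,0,0],
    [0,0,0]
  ],
  "yaw": [0,0,0,0,0]
}}

```text
time_s: 1.45
position: [0.542, -0.2107, 0.2183]
tool_rot: [[-0.001, 1.0, -0.0], [1.0, 0.001, 0.0], [0.0, -0.0, -1.0]]
ft_force: [0.1, -0.2, 0.0]
grip_width: -0.0001
gripper_force: 0.0
```

```bash
cat >> h.py <<'E'
def wr():
    s=env.observe();return s,env.get_image('wrist')
def hole(s,im,C):
    # low-saturation blob on the disc at 55 mm from the axis
    h=cv2.cvtColor(im,cv2.COLOR_RGB2HSV);m=cv2.inRange(h,(0,0,60),(179,110,255))
    out=[]
    for c in cv2.findContours(m,cv2.RETR_EXTERNAL if 0 else cv2.RETR_LIST,cv2.CHAIN_APPROX_NONE)[0]:
        if cv2.contourArea(c)<60: continue
        P=ray('wrist',c[:,0],.114,s);ce,r=circ(P);d=ce-C
        if .009<r<.02 and .035<np.hypot(*d)<.075: out.append((np.degrees(np.arctan2(d[1],d[0])).round(2),np.hypot(*d).round(4),r.round(4),len(c)))
    return out
E
python3 - <<'E'
from h import *
for k in range(2):
    s,im=wr()
    hs=cv2.cvtColor(im,cv2.COLOR_RGB2HSV)
    C=None
    m,cs=blobs(im,(108,150,40),(128,255,255),3000)
    for c in cs:
        P=ray('wrist',cv2.convexHull(c)[:,0],.114,s)
        C,r=circ(P)
        for _ in range(3):
            e=abs(np.hypot(*(P[:,:2]-C).T)-r);P=P[e<max(.0015,np.median(e))];C,r=circ(P)
        print(s['time_s'],'disc',C.round(4),r.round(4),len(P),P[:,1].min().round(3))
    for c in blobs(im,(5,150,100),(14,255,255))[1]:
        M=cv2.moments(c);u=[M['m10']/M['m00'],M['m01']/M['m00']]
        for z in(.09,.106):
            p=ray('wrist',u,z,s)[0];d=p[:2]-C;print('tab',u,p.round(4),np.degrees(np.arctan2(d[1],d[0])),np.hypot(*d))
        print(cv2.boxPoints(cv2.minAreaRect(c)).round(1).tolist(), [ (ray('wrist',q,.106,s)[0][:2]-C).round(4).tolist() for q in cv2.boxPoints(cv2.minAreaRect(c))])
    print('hole',hole(s,im,C))
print(s['position'],s['time_s'])
cv2.imwrite('pics/c.png',im[:,:,::-1])
E
```

```text
1.45 disc [ 0.5404 -0.1617] 0.0842 70 -0.245
tab [397.9650329607337, 26.883204356549154] [ 0.6368 -0.0953  0.09  ] 34.545098059325134 0.11709787912420452
tab [397.9650329607337, 26.883204356549154] [ 0.6308 -0.0982  0.106 ] 35.11008175925588 0.1105099074943375
[[373.0, 4.400000095367432], [392.1000061035156, -6.099999904632568], [422.3999938964844, 49.0], [403.29998779296875, 59.5]] [[0.0733, 0.0764], [0.0846, 0.0823], [0.1077, 0.0505], [0.0961, 0.0441]]
hole [(np.float64(-86.56), np.float64(0.0542), np.float64(0.0143), 111)]
1.5 disc [ 0.5404 -0.1618] 0.0842 69 -0.245
tab [397.87990828317567, 26.890083118372026] [ 0.6369 -0.0954  0.09  ] 34.51947475558133 0.11711659282624476
tab [397.87990828317567, 26.890083118372026] [ 0.6308 -0.0983  0.106 ] 35.087366989625124 0.11052738179267338
[[373.0, 4.400000095367432], [392.1000061035156, -6.099999904632568], [422.3999938964844, 49.0], [403.29998779296875, 59.5]] [[0.0733, 0.0764], [0.0847, 0.0823], [0.1078, 0.0504], [0.0962, 0.0441]]
hole [(np.float64(-83.65), np.float64(0.0541), np.float64(0.0143), 113)]
[ 0.54193159 -0.2107533   0.21863765] 1.5
```

View pics/c.png

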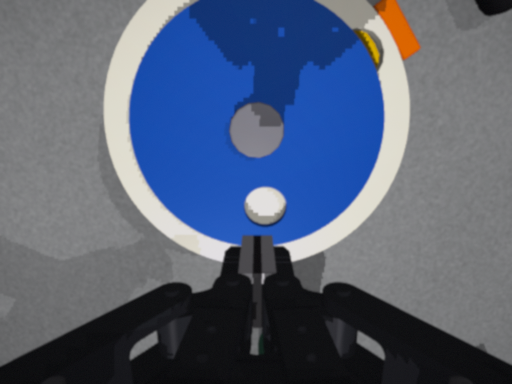

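Emit:
{"fn": "jog_arm", "kwargs": {
  "hand": [0,0,0,0,0],
  "travel": [
    [0,0.01,0.02],
    [0,0.01,0.02],
    [0,0.01,0.02],
    [0,0,0],
    [0,0,0]
  ],
  "yaw": [0,0,0,0,0]
}}

```text
time_s: 2.17
position: [0.5416, -0.1811, 0.2777]
tool_rot: [[0.0, 1.0, -0.001], [1.0, -0.0, 0.0], [0.0, -0.001, -1.0]]
ft_force: [1.0, -0.2, -0.8]
grip_width: 0.0001
gripper_force: 0.0
```

```bash
cat >> h.py <<'E'
def disc(s,im):
    m,cs=blobs(im,(108,150,40),(128,255,255),3000);c=max(cs,key=cv2.contourArea)
    q=cv2.convexHull(c)[:,0];q=q[(q[:,1]>2)&(q[:,0]>2)&(q[:,0]<509)]
    P=ray('wrist',q,.114,s);C,r=circ(P)
    for _ in range(3):
        e=abs(np.hypot(*(P[:,:2]-C).T)-r);P=P[e<max(.0015,np.median(e))];C,r=circ(P)
    return C,r
def tab(s,im,C):
    for c in blobs(im,(5,150,100),(14,255,255),100)[1]:
        M=cv2.moments(c);p=ray('wrist',[M['m10']/M['m00'],M['m01']/M['m00']],.106,s)[0][:2]-C
        b=np.array([ray('wrist',q,.106,s)[0][:2]-C for q in cv2.boxPoints(cv2.minAreaRect(c))])
        print('tab',np.degrees(np.arctan2(p[1],p[0])),np.hypot(*p),'top row',c[:,0,1].min(),'sides',np.hypot(*(b[1]-b[0])),np.hypot(*(b[2]-b[1])),'edge angles',[np.degrees(np.arctan2(*(b[i+1]-b[i])[::-1]))%90 for i in(0,1)])
def hub(s,im,C):
    h=cv2.cvtColor(im,cv2.COLOR_RGB2HSV);m=cv2.inRange(h,(0,0,60),(179,110,255))
    for c in cv2.findContours(m,cv2.RETR_LIST,cv2.CHAIN_APPROX_NONE)[0]:
        if cv2.contourArea(c)<60: continue
        ce,r=circ(ray('wrist',c[:,0],.122,s))
        if np.hypot(*(ce-C))<.012: print('hub',ce.round(4),r.round(4))
E
python3 - <<'E'
from h import *
s,im=wr();C,r=disc(s,im);print(C,r,s['position']);tab(s,im,C);hub(s,im,C);print(s['time_s'],hole(s,im,C))
h=cv2.cvtColor(im,cv2.COLOR_RGB2HSV);m=cv2.inRange(h,(18,120,60),(32,255,255))
for c in cv2.findContours(m,0,1)[0]:
    if cv2.contourArea(c)>15:
        M=cv2.moments(c);p=ray('wrist',[M['m10']/M['m00'],M['m01']/M['m00']],.100,s)[0][:2]-C;print('yel',cv2.contourArea(c),p,np.degrees(np.arctan2(p[1],p[0])))
E
```

```text
[ 0.54034012 -0.16167774] 0.08402827732955206 [ 0.54162496 -0.18112291  0.27765989]
tab 35.58103980648876 0.11070152844117842 top row 56 sides 0.012899599599616857 0.039663445825145735 edge angles [np.float64(30.363020417412876), np.float64(36.02608297159835)]
hub [ 0.5402 -0.1615] 0.0173
2.175 [(np.float64(-41.96), np.float64(0.0542), np.float64(0.0144), 90)]
yel 217.5 [0.0747223  0.05282465] 35.25825639488223
```

Emit:
{"fn": "jog_arm", "kwargs": {
  "hand": [0,0,0,0,0],
  "travel": [
    [-0.0005,-0.012,-0.045],
    [-0.0005,-0.012,-0.045],
    [-0.0003,-0.0115,-0.046],
    [0,0,0],
    [0,0,0]
  ],
  "yaw": [0,0,0,0,0]
}}

```text
time_s: 2.85
position: [0.5412, -0.2167, 0.1438]
tool_rot: [[0.0, 1.0, 0.002], [1.0, -0.0, -0.001], [-0.001, 0.002, -1.0]]
ft_force: [-0.4, -0.2, 1.0]
grip_width: -0.0003
gripper_force: 0.0
```

Emit:
{"fn": "jog_arm", "kwargs": {
  "hand": [0,0,0,0,0],
  "travel": [
    [0,0,0],
    [0,0,0],
    [0,0,0],
    [0,0,0],
    [0,0,0]
  ],
  "yaw": [0,0,0,0,0]
}}

```text
time_s: 3.48
position: [0.5407, -0.2165, 0.1424]
tool_rot: [[-0.0, 1.0, -0.0], [1.0, 0.0, -0.0], [-0.0, -0.0, -1.0]]
ft_force: [-0.5, 1.3, -0.2]
grip_width: -0.0002
gripper_force: 0.0
```

Run:
```python
from h import *
C=np.array([.5403,-.1616])
for k in range(12):
    s,im=wr()
    if k%3==0:print(s['time_s'],s['position'].round(4),s['ft_force'].round(1),hole(s,im,C),disc(s,im))
cv2.imwrite('pics/d.png',im[:,:,::-1])
```

```text
3.475 [ 0.5407 -0.2165  0.1424] [-0.5  1.3 -0.2] [(np.float64(-88.84), np.float64(0.0629), np.float64(0.0093), 114)] (array([ 0.54038253, -0.16204816]), np.float64(0.0843926653664273))
3.625 [ 0.5407 -0.2165  0.1423] [ 0.5 -0.4  0.2] [(np.float64(-88.8), np.float64(0.0629), np.float64(0.0093), 114), (np.float64(52.67), np.float64(0.0534), np.float64(0.0106), 170)] (array([ 0.54040721, -0.16202932]), np.float64(0.08439195059498926))
3.775 [ 0.5407 -0.2165  0.1423] [ 0.3 -0.3 -0. ] [(np.float64(-88.86), np.float64(0.0629), np.float64(0.0093), 114), (np.float64(58.99), np.float64(0.0525), np.float64(0.0116), 194)] (array([ 0.54039021, -0.16205819]), np.float64(0.08439762746841602))
3.925 [ 0.5407 -0.2165  0.1423] [ 0.2 -0.1 -0.2] [(np.float64(-88.85), np.float64(0.0628), np.float64(0.0093), 114), (np.float64(65.64), np.float64(0.0507), np.float64(0.0121), 207)] (array([ 0.540366, -0.162032]), np.float64(0.08438490307923727))
```

View pics/d.png

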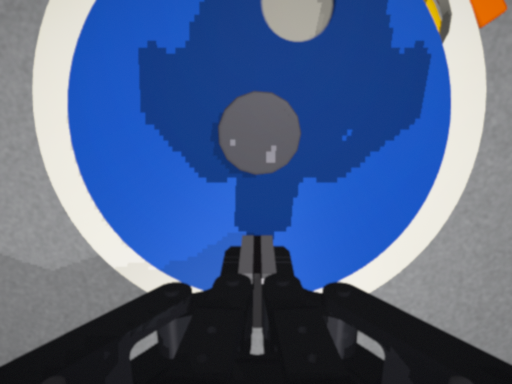

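Emit:
{"fn": "jog_arm", "kwargs": {
  "hand": [0,0,0,0,0],
  "travel": [
    [0,0,-0.004],
    [0,0,-0.003],
    [0,0,0],
    [0,0,0],
    [0,0,0]
  ],
  "yaw": [0,0,0,0,0]
}}

```text
time_s: 4.7
position: [0.5407, -0.2165, 0.1354]
tool_rot: [[0.0, 1.0, 0.0], [1.0, -0.0, -0.0], [-0.0, 0.0, -1.0]]
ft_force: [-0.0, 0.1, -0.1]
grip_width: 0.0003
gripper_force: 0.0
```

Emit:
{"fn": "jog_arm", "kwargs": {
  "hand": [0,0,0,0,0],
  "travel": [
    [0,0,0],
    [0,0,0],
    [0,0,0],
    [0,0,0],
    [0,0,0]
  ],
  "yaw": [0,0,0,0,0]
}}

```text
time_s: 5.32
position: [0.5407, -0.2165, 0.1353]
tool_rot: [[-0.0, 1.0, -0.0], [1.0, 0.0, -0.0], [-0.0, -0.0, -1.0]]
ft_force: [-0.2, 1.0, -0.3]
grip_width: 0.0
gripper_force: 0.0
```

Emit:
{"fn": "jog_arm", "kwargs": {
  "hand": [0,0,0,0,0],
  "travel": [
    [0,0,0],
    [0,0,0],
    [0,0,0],
    [0,0,0],
    [0,0,0]
  ],
  "yaw": [0,0,0,0,0]
}}

```text
time_s: 5.95
position: [0.5407, -0.2165, 0.1353]
tool_rot: [[-0.0, 1.0, -0.0], [1.0, 0.0, 0.0], [0.0, -0.0, -1.0]]
ft_force: [-0.7, 0.5, -0.2]
grip_width: 0.0002
gripper_force: 0.0
```

Emit:
{"fn": "jog_arm", "kwargs": {
  "hand": [0,0,0,0,0],
  "travel": [
    [0,0,0],
    [0,0,0],
    [0,0,0],
    [0,0,0],
    [0,0,0]
  ],
  "yaw": [0,0,0,0,0]
}}

```text
time_s: 6.58
position: [0.5407, -0.2165, 0.1353]
tool_rot: [[-0.0, 1.0, -0.0], [1.0, 0.0, 0.0], [0.0, -0.0, -1.0]]
ft_force: [0.9, 0.2, 0.0]
grip_width: 0.0002
gripper_force: 0.0
```

Emit:
{"fn": "jog_arm", "kwargs": {
  "hand": [0,0,0,0,0],
  "travel": [
    [0,0,0],
    [0,0,0],
    [0,0,0],
    [0,0,0],
    [0,0,0]
  ],
  "yaw": [0,0,0,0,0]
}}

```text
time_s: 7.2
position: [0.5407, -0.2165, 0.1353]
tool_rot: [[-0.0, 1.0, -0.0], [1.0, 0.0, 0.0], [0.0, -0.0, -1.0]]
ft_force: [-0.1, -0.1, 0.1]
grip_width: -0.0002
gripper_force: 0.0
```

Emit:
{"fn": "jog_arm", "kwargs": {
  "hand": [0,0,0,0,0],
  "travel": [
    [0,0,0],
    [0,0,0],
    [0,0,0],
    [0,0,0],
    [0,0,0]
  ],
  "yaw": [0,0,0,0,0]
}}

```text
time_s: 7.82
position: [0.5407, -0.2165, 0.1354]
tool_rot: [[0.0, 1.0, 0.0], [1.0, -0.0, -0.0], [-0.0, 0.0, -1.0]]
ft_force: [-0.5, 0.5, -0.3]
grip_width: 0.0001
gripper_force: 0.0
```

Run:
```python
from h import *
C=np.array([.5403,-.1618])
for k in range(4):
    s,im=wr();print(s['time_s'],s['position'].round(4),[h for h in hole(s,im,C)])
print(env.observe()['time_s'])
```

```text
7.825 [ 0.5407 -0.2165  0.1354] [(np.float64(-59.83), np.float64(0.0535), np.float64(0.014), 166)]
7.875 [ 0.5407 -0.2165  0.1353] [(np.float64(-56.86), np.float64(0.0535), np.float64(0.014), 167)]
7.925 [ 0.5407 -0.2165  0.1353] [(np.float64(-53.95), np.float64(0.0535), np.float64(0.014), 168)]
7.975 [ 0.5407 -0.2165  0.1353] [(np.float64(-51.06), np.float64(0.0535), np.float64(0.014), 169)]
8.025
```

Emit:
{"fn": "jog_arm", "kwargs": {
  "hand": [0,0,0,0,0],
  "travel": [
    [0,0,0],
    [0,0,0],
    [0,0,0],
    [0,0,0],
    [0,0,0]
  ],
  "yaw": [0,0,0,0,0]
}}

```text
time_s: 8.65
position: [0.5407, -0.2165, 0.1353]
tool_rot: [[0.0, 1.0, -0.0], [1.0, -0.0, 0.0], [0.0, -0.0, -1.0]]
ft_force: [-0.1, -0.2, -0.6]
grip_width: 0.0003
gripper_force: 0.0
```

Emit:
{"fn": "jog_arm", "kwargs": {
  "hand": [0,0,0,0,0],
  "travel": [
    [0,0,0],
    [0,0,0],
    [0,0,0],
    [0,0,0],
    [0,0,0]
  ],
  "yaw": [0,0,0,0,0]
}}

```text
time_s: 9.28
position: [0.5407, -0.2165, 0.1353]
tool_rot: [[-0.0, 1.0, -0.0], [1.0, 0.0, -0.0], [-0.0, -0.0, -1.0]]
ft_force: [-0.2, -0.3, 0.1]
grip_width: 0.0004
gripper_force: 0.0
```

Emit:
{"fn": "jog_arm", "kwargs": {
  "hand": [0,0,0,0,0],
  "travel": [
    [0,0,-0.0035],
    [0,0,-0.002],
    [0,0,-0.0005],
    [0,0,0],
    [0,0,0]
  ],
  "yaw": [0,0,0,0,0]
}}

```text
time_s: 9.9
position: [0.5411, -0.2166, 0.1302]
tool_rot: [[-0.0, 1.0, 0.002], [1.0, 0.0, -0.001], [-0.001, 0.002, -1.0]]
ft_force: [-0.4, 1.3, 6.7]
grip_width: -0.0001
gripper_force: 3.5
```

Run:
```python
from h import *
C=np.array([.5403,-.1618])
for k in range(4):
    s,im=wr();print(s['time_s'],s['position'].round(4),s['ft_force'].round(1),[h for h in hole(s,im,C)])
cv2.imwrite('pics/e.png',im[:,:,::-1])
```

```text
9.9 [ 0.5411 -0.2166  0.1302] [-0.4  1.3  6.7] []
9.95 [ 0.5411 -0.2166  0.1302] [-1.   0.9  6.9] []
10.0 [ 0.5412 -0.2166  0.1303] [-0.4  1.   6.8] []
10.05 [ 0.5411 -0.2166  0.1302] [-0.7  0.6  5.8] []
```

View pics/e.png

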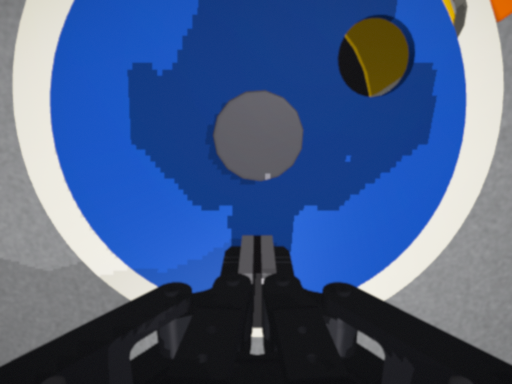

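```bash
cat >> h.py <<'E'
def hole2(s,im,C):
    m,_=blobs(im,(105,120,20),(130,255,255));out=[]
    for c in cv2.findContours(255-m,cv2.RETR_LIST,cv2.CHAIN_APPROX_NONE)[0]:
        if cv2.contourArea(c)<300: continue
        ce,r=circ(ray('wrist',c[:,0],.114,s)); d=ce-C
        if .009<r<.02 and np.hypot(*d)>.04: out.append((np.degrees(np.arctan2(d[1],d[0])).round(2),np.hypot(*d).round(4),r.round(4)))
    return out
E
python3 - <<'E'
from h import *
s,im=wr();D=disc(s,im);print(D)
for C in(D[0],np.array([.5403,-.1618])):print(hole2(s,im,C));tab(s,im,C)
hub(s,im,D[0])
E
```

```text
(array([ 0.54040438, -0.16176103]), np.float64(0.08440248632258611))
[(np.float64(33.55), np.float64(0.0539), np.float64(0.0138))]
tab 26.767752130979474 0.10809224281243894 top row 0 sides 0.007884396298781453 0.007671689766442187 edge angles [np.float64(0.015377468585039307), np.float64(11.674320883506041)]
[(np.float64(33.53), np.float64(0.054), np.float64(0.0138))]
tab 26.76128341217071 0.1082029933905954 top row 0 sides 0.007884396298781453 0.007671689766442187 edge angles [np.float64(0.015377468585039307), np.float64(11.674320883506041)]
hub [ 0.5403 -0.1617] 0.0172
```

Emit:
{"fn": "jog_arm", "kwargs": {
  "hand": [0,0,0,0,0],
  "travel": [
    [0.0005,0,0],
    [0.0005,0,0],
    [0.0005,0,0],
    [0.0003,0,0],
    [0,0,0]
  ],
  "yaw": [0,0,0,0,0]
}}

```text
time_s: 10.78
position: [0.5429, -0.2167, 0.1302]
tool_rot: [[-0.0, 1.0, 0.002], [1.0, 0.0, -0.001], [-0.001, 0.002, -1.0]]
ft_force: [-0.6, 1.1, 7.2]
grip_width: 0.0002
gripper_force: 3.5
```

Run:
```python
from h import *
s,im=wr();print(s['position'].round(4),s['ft_force'].round(1),hole2(s,im,np.array([.5403,-.1618])))
```

```text
[ 0.5429 -0.2167  0.1302] [-0.6  1.1  7.2] [(np.float64(35.54), np.float64(0.0541), np.float64(0.0139))]
```

Emit:
{"fn": "jog_arm", "kwargs": {
  "hand": [0,0,0,0,0],
  "travel": [
    [0,0,0.0002],
    [0,0,0.0002],
    [0,0,0.0002],
    [0,0,0.0002],
    [0,0,0.0002]
  ],
  "yaw": [0,0,0,0,0]
}}

```text
time_s: 11.45
position: [0.5426, -0.2166, 0.1305]
tool_rot: [[-0.0, 1.0, 0.0], [1.0, 0.0, -0.0], [-0.0, 0.0, -1.0]]
ft_force: [1.4, -0.6, 4.1]
grip_width: -0.0001
gripper_force: 2.3
```

Emit:
{"fn": "jog_arm", "kwargs": {
  "hand": [0,0,0,0,0],
  "travel": [
    [0,0,0.0002],
    [0,0,0.0002],
    [0,0,0.0002],
    [0,0,0.0002],
    [0,0,0.0002]
  ],
  "yaw": [0,0,0,0,0]
}}

```text
time_s: 12.08
position: [0.5423, -0.2164, 0.131]
tool_rot: [[-0.0, 1.0, -0.001], [1.0, 0.0, 0.0], [0.0, -0.001, -1.0]]
ft_force: [0.1, 0.3, 0.4]
grip_width: 0.0
gripper_force: 0.2
```

Emit:
{"fn": "jog_arm", "kwargs": {
  "hand": [0,0,0,0,0],
  "travel": [
    [0,0,0.0003],
    [0,0,0.0003],
    [0,0,0.0003],
    [0,0,0.0003],
    [0,0,0.0003]
  ],
  "yaw": [0,0,0,0,0]
}}

```text
time_s: 12.7
position: [0.5425, -0.2165, 0.1328]
tool_rot: [[0.0, 1.0, -0.0], [1.0, -0.0, 0.0], [0.0, -0.0, -1.0]]
ft_force: [0.6, 0.9, 0.3]
grip_width: -0.0002
gripper_force: 0.0
```

Run:
```python
from h import *
for k in range(5):
    s,im=wr();print(s['time_s'],s['position'].round(4),s['ft_force'].round(1),hole2(s,im,np.array([.5403,-.1618])))
```

```text
12.7 [ 0.5425 -0.2165  0.1328] [0.6 0.9 0.3] [(np.float64(34.58), np.float64(0.0541), np.float64(0.0139))]
12.75 [ 0.5425 -0.2165  0.1329] [-0.3 -0.5  0.2] [(np.float64(34.59), np.float64(0.0541), np.float64(0.0138))]
12.8 [ 0.5425 -0.2165  0.1329] [-0.5 -0.8  0.3] [(np.float64(34.62), np.float64(0.0541), np.float64(0.0139))]
12.85 [ 0.5425 -0.2165  0.1329] [ 0.4  0.1 -0.5] [(np.float64(34.6), np.float64(0.0541), np.float64(0.0138))]
12.9 [ 0.5425 -0.2165  0.1328] [-0.4 -0.2  0.8] [(np.float64(34.62), np.float64(0.0541), np.float64(0.0138))]
```

Emit:
{"fn": "jog_arm", "kwargs": {
  "hand": [0,0,0,0,0],
  "travel": [
    [0,0,0.005],
    [0,0,0.02],
    [0,0.01,0.04],
    [0,0.01,0.04],
    [0,0.015,0.04]
  ],
  "yaw": [0,0,0,0,0]
}}

```text
time_s: 13.58
position: [0.5423, -0.1813, 0.2795]
tool_rot: [[0.0, 1.0, 0.0], [1.0, -0.0, -0.0], [-0.0, 0.0, -1.0]]
ft_force: [0.9, -0.3, 1.1]
grip_width: -0.0002
gripper_force: 0.0
```

Emit:
{"fn": "jog_arm", "kwargs": {
  "hand": [0,0,0,0,0],
  "travel": [
    [0,0,0],
    [0,0,0],
    [0,0,0],
    [0,0,0],
    [0,0,0]
  ],
  "yaw": [0,0,0,0,0]
}}

```text
time_s: 14.2
position: [0.5424, -0.1816, 0.2774]
tool_rot: [[0.0, 1.0, -0.001], [1.0, -0.0, 0.0], [0.0, -0.001, -1.0]]
ft_force: [-0.1, 0.3, -0.5]
grip_width: 0.0003
gripper_force: 0.0
```

Run:
```python
from h import *
for k in range(21):
    s,im=wr()
    if k%10==0:
        C,r=disc(s,im);print(s['time_s'],s['position'].round(4),C,r,hole2(s,im,C));tab(s,im,C)
cv2.imwrite('pics/f.png',im[:,:,::-1])
```

```text
14.2 [ 0.5424 -0.1816  0.2774] [ 0.54036846 -0.16163826] 0.08403238921712279 [(np.float64(34.23), np.float64(0.0552), np.float64(0.0133))]
tab 35.5728226350852 0.11075736104337451 top row 55 sides 0.012739550757964433 0.03984460332214875 edge angles [np.float64(30.559427116019954), np.float64(36.219741909780076)]
14.7 [ 0.5425 -0.1815  0.2778] [ 0.54038701 -0.16165535] 0.08402760294311011 [(np.float64(34.27), np.float64(0.0552), np.float64(0.0133))]
tab 35.59558209765477 0.11070554314689955 top row 55 sides 0.01292899666912183 0.03995696174397482 edge angles [np.float64(30.105424653299654), np.float64(35.80506502516739)]
15.2 [ 0.5425 -0.1815  0.2778] [ 0.54040188 -0.16167327] 0.0840228980544116 [(np.float64(34.22), np.float64(0.0552), np.float64(0.0134))]
tab 35.61310297769195 0.1107114172289252 top row 55 sides 0.012886871205992165 0.03991657129916648 edge angles [np.float64(30.56894797831124), np.float64(36.23056817247467)]
```

View pics/f.png

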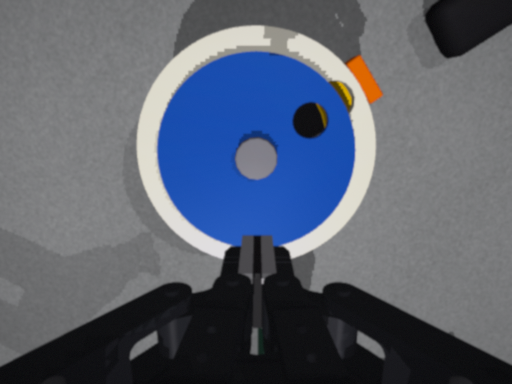

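The disc is standing still. Its hole is at about 34.3° and the slot at about 35.5°, roughly 1 mm apart. No white cover shows through the hole, and the arm is clear of everything.

```bash
python3 -c "
from rig import env
print(env.close_job())"
```

```text
the job is handed in; nothing more can be done
None
```

The blue disc is braked and standing still, untouched, with its hole within about 1 mm of the orange-tabbed slot's centre; the red bin was never touched, and the job is handed in at about 15 s.

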